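Get the bread boxes ready

TASK

Two bread boxes with drop-down front flaps stand on the worktop, one wide and one narrow. Pull the flap of the wide box all the way down so that I can put a loaf in, and push the flap of the narrow box, which was left hanging open, back up until it is shut.

Things in the scene. Friction and masses are not known exactly. Their poses are not given: they have to be found in the camera images.
- wide_box_bar (a point): centre of the wide bread box's pull bar: level steel rod 10 mm thick, 120 mm long, on end posts 43 mm beyond the free edge of the front flap (38 mm clear); 185 mm above the worktop when shut. Pale wood box, 260 wide, 140 deep, 145 high, fixed, front towards robot; either may be on the left. Axes turn with the flap: y along bar, z from hinge line to bar (140 mm), x into the box
- wide_box_flap (a joint): wide box's front flap, 12 mm thick, hinged at its lower edge 45 mm above the worktop: 0 rad = shut, upright; grows as the free edge swings towards the robot and down; 1.3 = all the way down, at its stop (75 degrees from upright). Stiff hinge: stays where left, takes 1 to 4 N at the bar. Starts shut or nearly so
- narrow_box_bar (a point): centre of the narrow bread box's pull bar: level steel rod 10 mm thick, 120 mm long, on end posts 43 mm beyond the free edge of the front flap (38 mm clear); 185 mm above the worktop when shut. Pale wood box, 180 wide, 140 deep, 145 high, fixed, front towards robot; either may be on the left. Axes turn with the flap: y along bar, z from hinge line to bar (140 mm), x into the box
- narrow_box_flap (a joint): narrow box's front flap, 12 mm thick, hinged at its lower edge 45 mm above the worktop: 0 rad = shut, upright; grows as the free edge swings towards the robot and down; 1.3 = all the way down, at its stop (75 degrees from upright). Stiff hinge: stays where left, takes 1 to 4 N at the bar. Starts hanging open

How it is judged (in metres and radians):
At the end, for the whole second after the job is handed in: The wide box's flap is down, within 0.18 rad (10 degrees) of its stop at 1.3 rad; the narrow box's flap is shut, within 0.18 rad (10 degrees); both flaps are at rest (value of joint wide_box_flap above 1.12 rad and value of joint narrow_box_flap below 0.18 rad and velocity of joint wide_box_flap between -0.05 and 0.05 rad/s and velocity of joint narrow_box_flap between -0.05 and 0.05 rad/s); the robot touches nothing.
It also fails if it takes over 42 s, if anything falls off the work surface, if the arm or the gripper's body presses on something with over 40 N, if the wrist force passes 120 N, or if a joint passes its speed limit or range.

ROBOT

A 6-joint arm with a two-finger parallel gripper is mounted at the origin on a cart in front of the work surface, level with it; the furniture and walls round the work are solid. World frame = base frame: x ahead of the robot, y to its left, z up, the work surface at z = 0. Lengths are in m, angles in degrees, forces in N, time in s.
With the tool pointing down it reaches from about 0.4 to 0.825 m from the base axis. Payload 7 kg.
Tool frame: the origin (TCP) lies on the centre line of the jaws, within the pads' length; the fingertips stand 25 mm ahead of it and the grasp point (between the pads) lies 6 mm ahead of it; z points along the fingers, y is the line along which they close (so a half turn about z gives the same grasp; the last joint's range is limited). The gripper opens to 85 mm and grips with 20 to 120 N. Pads are 22 mm wide; open, the fingers measure 114 mm over their backs; the gripper's body (76 mm by 85 mm) begins 54 mm behind the grasp point. The pads swing forward as they close: fully open they stand 13 mm farther back than shut.
Start: joints at [82.282, 20.546, 0.682, 0, -70.136, -16.507], TCP at [0.277, 0.616, 0.256] pointing down, gripper open.
Joint ranges: [-176.03, 176.03], [-82.01, 121.73], [-58.28, 71.71], [-173.87, 95.51], [-174.79, -0.11], [-173.66, 173.66]. Speed limits (degrees/s): [136.94, 136.94, 172.46, 180, 180, 180].

INTERFACE

Orientations are given as a 3x3 rotation matrix whose columns are the frame's x, y, z axes.
In Python, from workcell import robot, grab_frame gives the robot as it stands.
- The arm moves only by the tool arm_command, never from a script. Its argument "motion" is a list of rows, each a list of 3 entries, a list of its own where there are three numbers: the shift along the tool's x, y, z in mm, then the turn, a rotation vector about the tool's x, y, z in degrees, then the gripper command: -1 is shut, 1 is fully open, values between are in proportion. In form: [[[x, y, z], [wx, wy, wz], grip], ...]. A call has 1 to 10 rows; each row shifts and turns the commanded pose from where the row before left it, along the tool's axes as they then stand; what a row does not reach is not made up. A row lasts 1/10 s, in which the tool goes at most 50 mm and 8.59 degrees, less where a joint would pass 70% of its speed; a pose out of reach is approached as far as the arm can. A call with a gripper value outside its range is refused whole. The fingers move at their own pace and stop on an object; "squeeze" is the grip in N (left out, the last holds). Time passes only in rows, so rows that do not move let the fingers close. It gives the time, the measured TCP pose, the force, the opening and the grip force at its end, in the units of the state.
- robot.observe(): the state, without advancing time (a new reading comes with each control period).
- grab_frame(name): name is "scene" or "top"; returns a dict with "frame" (384x512x3 uint8, red, green, blue), "range_z" (384x512 float32, m along the optical axis (not along the pixel's ray), 0 where there is no reading), "fx", "fy", "cx", "cy" (pixels), "position" and "rotation" of the camera in the world. Camera axes: x right, y down, z forward; pixel columns grow to the right and rows downward; lengths in m; the calibration is good to about 2 mm. A picture is of the moment at which its call begins.
- robot.sign_off(): hands the job in; it is judged then, once.
The state is a dict: "clock": time; "joints": joint angles; "joint_velocities": joint speeds; "joint_torque": joint torques, N m; "ee_pos": TCP position; "ee_rot": TCP orientation; "ft_force": force on the tool from outside, world axes, zero at the start; "ft_torque": the same for the moment, N m; "opening": opening from 0.0 (shut) to 1.0 (fully open); "grasp_force": force on a finger pad.
Only numpy, scipy, OpenCV 4.12 (cv2) and the standard library are available. Lean on these libraries where they do the work, as an engineer would, in place of code of your own. Each camera call takes 0.05 s, during which the arm holds its last target. There are 200 camera calls.

## Working session

There is one attempt and no reset: what is moved stays moved. The work goes in short steps, Python scripts to look and compute and a tool call to move; the robot and the scene stay as the last step left them, time stands still between calls to the robot, and variables do not carry over. Pictures are saved under pics/ and viewed, at most 10 in all, crops included, and the job is handed in when it is done.

Besides the shell and the picture viewer there is one more tool, called after "Emit:" as a command line: name --argument value ..., lists and objects as JSON in quotes. arm_command: Moves the arm, as the interface text tells. Its arguments: {"type":"object","properties":{"motion":{"type":"array"},"squeeze":{"type":"number"}},"required":["motion"]}

```bash
mkdir -p pics; python3 - <<'E'
from workcell import robot, grab_frame
import cv2,numpy as np,pickle
D={}
for n in("scene","top"):
    d=grab_frame(n);D[n]=d
    print(n,d["position"],np.round(d["rotation"],3).tolist(),d["fx"],d["cx"],d["cy"])
pickle.dump(D,open("f0.pkl","wb"))
im=np.hstack([D["scene"]["frame"],D["top"]["frame"]])[:,:,::-1]
cv2.imwrite("pics/a.png",cv2.resize(im,(800,300),interpolation=cv2.INTER_AREA))
cv2.imwrite("pics/s.png",D["scene"]["frame"][:,:,::-1]);cv2.imwrite("pics/t.png",D["top"]["frame"][:,:,::-1])
s=robot.observe();print(s["clock"],s["ee_pos"],np.round(s["ee_rot"],3).tolist(),s["opening"])
E
```

```text
scene [0.04469459 0.59056532 0.55456899] [[-0.779, -0.272, 0.566], [-0.627, 0.347, -0.697], [-0.007, -0.897, -0.441]] 364.5003298156466 253.91765548185325 188.55050886883998
top [ 0.2642135  -0.12428455  1.29206924] [[0.422, -0.881, 0.215], [-0.907, -0.408, 0.106], [-0.005, -0.24, -0.971]] 448.84432567465143 258.4438030101577 197.7668682877332
0.1 [0.27681303 0.61518858 0.25546   ] [[0.912, -0.41, -0.0], [-0.41, -0.912, -0.001], [0.0, 0.002, -1.0]] 1.0013026609472622
```

View pics/s.png

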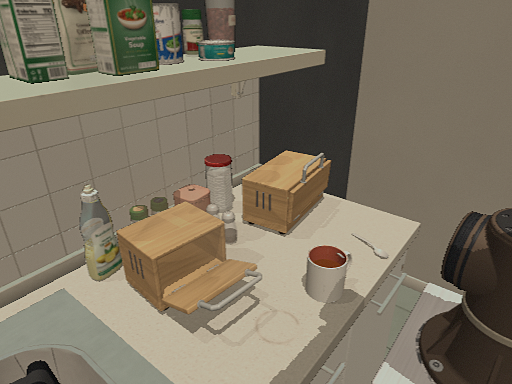

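View pics/t.png

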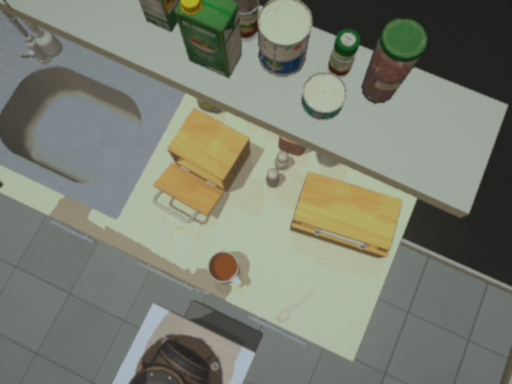

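The scene picture shows the narrow box (left) open, with its bar from about (200,303) to (260,278). The wide box (right) is shut, with its bar from about (305,180) to (323,157). A mug stands in front at (327,272). The top picture agrees: narrow bar at about (157,208)–(197,219), wide bar at (315,232)–(365,248), mug at (224,266), and a shelf overhanging the back of the boxes.

```bash
cat > h.py <<'E'
import numpy as np
def cloud(d):
    z=d["range_z"];v,u=np.indices(z.shape)
    P=np.stack([(u-d["cx"])/d["fx"]*z,(v-d["cy"])/d["fy"]*z,z],-1)
    return P@d["rotation"].T+d["position"]
E
python3 - <<'E'
import pickle,cv2,numpy as np
from h import cloud
D=pickle.load(open("f0.pkl","rb"))
T=D["top"];W=cloud(T);ok=T["range_z"]>0
m=(ok&(abs(W[...,2]-.145)<.008)).astype(np.uint8)
n,l,st,_=cv2.connectedComponentsWithStats(m)
for i in range(1,n):
    if st[i,4]>600:
        p=W[l==i][:,:2].astype(np.float32);r=cv2.minAreaRect(p*1000)
        print(st[i].tolist(),r,cv2.boxPoints(r).round().tolist(),np.median(W[l==i][:,2]))
# mug
m=ok&(W[...,2]>.05);q=W[250:285,205:245][m[250:285,205:245]];print("mug",q.min(0),q.max(0))
# shelf
for uv in[(300,130),(200,95),(450,205),(470,215),(400,180)]:print(uv,W[uv[1],uv[0]])
S=D["scene"];V=cloud(S)
for nm,A,pts in[("top",W,[(157,208),(178,213),(197,219),(316,232),(340,240),(365,249)]),("sc",V,[(202,304),(230,296),(260,279),(306,178),(315,166),(322,157)])]:
    for u,v in pts:
        w=A[v-3:v+4,u-3:u+4].reshape(-1,3);print(nm,u,v,w[w[:,2].argmax()].round(3))
E
python3 - <<'E'
import pickle,cv2,numpy as np
D=pickle.load(open("f0.pkl","rb"))
a=D["top"]["frame"][90:290,140:410,::-1];a=cv2.resize(a,None,fx=2.9,fy=2.9,interpolation=3)
cv2.imwrite("pics/tc.png",a)
E
```

```text
[167, 108, 82, 73, 3230] ((600.6157836914062, 190.6214599609375), (182.00921630859375, 141.24310302734375), 85.17839050292969) [[523.0, 106.0], [663.0, 94.0], [679.0, 275.0], [538.0, 287.0]] 0.14577146129872054
[293, 171, 109, 79, 5195] ((589.0455322265625, -223.92510986328125), (141.7649383544922, 260.6018371582031), 7.051156044006348) [[503.0, -103.0], [535.0, -362.0], [675.0, -345.0], [643.0, -86.0]] 0.14553712503110505
mug [ 0.28048949 -0.05354279  0.05016443] [0.36155669 0.05492734 0.09885636]
(300, 130) [ 0.61242785 -0.04940908  0.45079575]
(200, 95) [0.60315454 0.1727082  0.43473106]
(450, 205) [ 0.59332061 -0.37322533  0.44761121]
(470, 215) [ 0.84356966 -0.63897737 -0.20630615]
(400, 180) [ 0.59959046 -0.2681696   0.44847074]
top 157 208 [0.397 0.24  0.101]
top 178 213 [0.389 0.19  0.103]
top 197 219 [0.405 0.142 0.09 ]
top 316 232 [ 0.496 -0.174  0.187]
top 340 240 [ 0.502 -0.229  0.192]
top 365 249 [ 0.508 -0.293  0.183]
sc 202 304 [0.045 0.591 0.555]
sc 230 296 [0.391 0.23  0.099]
sc 260 279 [0.386 0.163 0.098]
sc 306 178 [0.045 0.591 0.555]
sc 315 166 [ 0.496 -0.214  0.183]
sc 322 157 [ 0.501 -0.259  0.191]
```

View pics/tc.png

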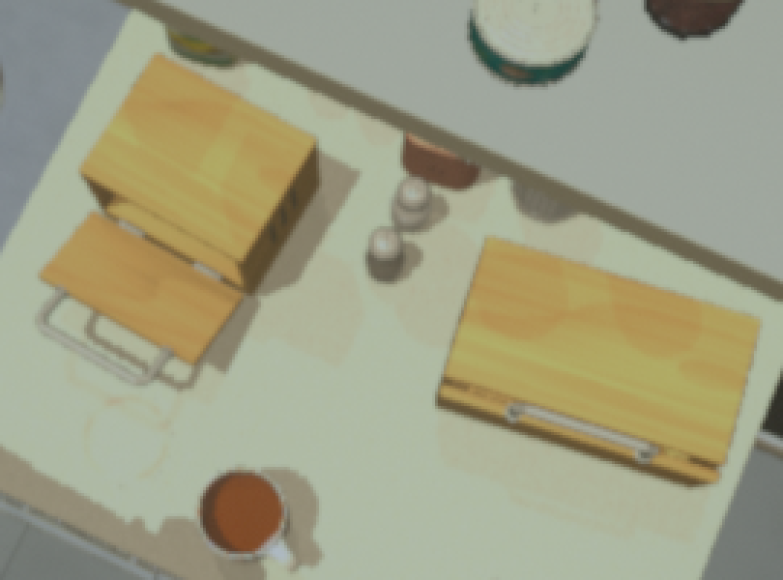

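The crop shows the wide flap very nearly shut, with its bar ends at about (515,412) and (645,453) in the crop. The narrow flap hangs open, with its bar at about (45,330) to (150,380). Next I refine the bar positions and compute the moves.

```bash
cat >> h.py <<'E'
import cv2
BOX={"narrow":dict(hinge=np.array([.5305,.1965]),inn=np.array([.9964,-.0849])),"wide":dict(hinge=np.array([.519,-.2325]),inn=np.array([.9926,.1215]))}
def bar(D,name):
    """points of steel rod in box frame: (out toward robot, along, z)"""
    b=BOX[name];i=b["inn"];lat=np.array([-i[1],i[0]])
    for n,d in D.items():
        W=cloud(d);hsv=cv2.cvtColor(d["frame"],cv2.COLOR_RGB2HSV)
        r=W[...,:2]-b["hinge"];o=-(r@i);a=r@lat;h=W[...,2]-.045
        rad=np.hypot(o,h)
        m=(d["range_z"]>0)&(hsv[...,1]<75)&(abs(a)<.05)&(rad>.12)&(rad<.165)&(h>-.02)&(o>-.02)
        if m.sum()<5: print(name,n,"few",m.sum());continue
        q=np.stack([o,a,h+.045],-1)[m]
        # view direction: centre is 5 mm beyond the surface
        dirv=W[m]-d["position"];dirv/=np.linalg.norm(dirv,axis=1)[:,None]
        c=W[m]+.004*dirv
        print(name,n,len(q),"out/along/z med",np.median(q,0).round(3),"std",q.std(0).round(3),"ctr",np.median(c,0).round(4),"theta",np.degrees(np.arctan2(np.median(-((c[:,:2]-b["hinge"])@i)),np.median(c[:,2])-.045)).round(1))
E
python3 - <<'E'
import pickle
from h import *
D=pickle.load(open("f0.pkl","rb"))
for n in BOX: bar(D,n)
# post/end lateral extents for wide & narrow
from workcell import robot
s=robot.observe();R=s["ee_rot"];p=s["ee_pos"]
print("to above narrow, tool mm",(R.T@(np.array([.392,.196,.256])-p)*1000).round(1))
E
```

```text
narrow scene 265 out/along/z med [0.143 0.004 0.097] std [0.002 0.028 0.002] ctr [0.3911 0.2101 0.0939] theta 70.8
narrow top 132 out/along/z med [0.137 0.    0.097] std [0.003 0.029 0.003] ctr [0.3942 0.2092 0.0932] theta 70.6
wide scene 63 out/along/z med [0.02  0.001 0.188] std [0.002 0.03  0.002] ctr [ 0.5023 -0.2369  0.1869] theta 7.3
wide top 148 out/along/z med [ 0.015 -0.     0.189] std [0.002 0.029 0.002] ctr [ 0.5047 -0.2349  0.1856] theta 5.8
to above narrow, tool mm [277.1 335.    0. ]
```

Emit:
arm_command --motion '[[[27.2,32.4,0],[0,0,0],-0.2],[[27.2,32.4,0],[0,0,0],-0.2],[[27.2,32.4,0],[0,0,0],-0.2],[[27.2,32.4,0],[0,0,0],-0.2],[[27.2,32.4,0],[0,0,0],-0.2],[[27.2,32.4,0],[0,0,0],-0.2],[[27.2,32.4,0],[0,0,0],-0.2],[[27.2,32.4,0],[0,0,0],-0.2],[[27.2,32.4,0],[0,0,0],-0.2],[[27.2,32.4,0],[0,0,0],-0.2]]'

```text
clock: 1.1
ee_pos: [0.392, 0.2067, 0.2563]
ee_rot: [[0.912, -0.41, -0.0], [-0.41, -0.912, 0.0], [-0.0, -0.0, -1.0]]
ft_force: [0.9, -0.4, -0.2]
opening: 0.401
grasp_force: 0.0
```

Emit:
arm_command --motion '[[[0,0,0],[0,0,7.9],-0.2],[[0,0,0],[0,0,7.9],-0.2],[[0,0,0],[0,0,7.9],-0.2],[[0,0,0],[0,0,7.9],-0.2],[[0,0,0],[0,0,7.9],-0.2],[[0,0,0],[0,0,7.9],-0.2],[[0,0,0],[0,0,7.9],-0.2],[[0,0,0],[0,0,7.9],-0.2],[[0,0,0],[0,0,7.9],-0.2],[[0,0,0],[0,0,0],-0.2]]'

```text
clock: 2.1
ee_pos: [0.3919, 0.2083, 0.2561]
ee_rot: [[-0.095, -0.995, -0.0], [-0.995, 0.095, -0.0], [0.0, 0.0, -1.0]]
ft_force: [-0.4, 0.2, 0.4]
opening: 0.398
grasp_force: 0.0
```

Emit:
arm_command --motion '[[[0,0,20],[0,0,0],-0.2],[[0,0,20],[0,0,0],-0.2],[[0,0,20],[0,0,0],-0.2],[[0,0,20],[0,0,0],-0.2],[[0,0,16],[0,0,0],-0.2],[[0,0,15],[0,0,0],-0.2],[[0,0,15],[0,0,0],-0.2],[[0,0,15],[0,0,0],-0.2],[[0,0,14],[0,0,0],-0.2],[[0,0,0],[0,0,0],-0.2]]'

```text
clock: 3.1
ee_pos: [0.3912, 0.2075, 0.0998]
ee_rot: [[-0.089, -0.996, -0.002], [-0.996, 0.089, -0.003], [0.003, 0.002, -1.0]]
ft_force: [-0.1, -1.1, 0.6]
opening: 0.403
grasp_force: 0.0
```

```bash
python3 - <<'E'
from workcell import grab_frame
import cv2
d=grab_frame("scene");cv2.imwrite("pics/g1.png",cv2.resize(d["frame"][170:340,80:330,::-1],None,fx=3,fy=3))
E
```

```text
(no output)
```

View pics/g1.png

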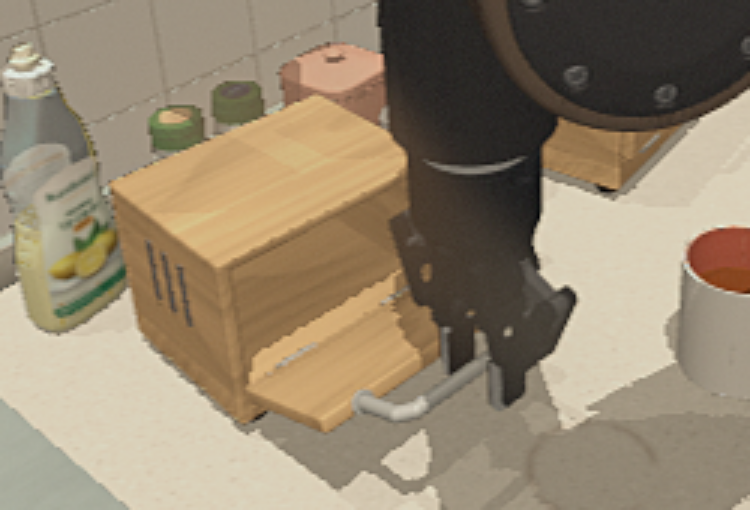

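The bar lies between the two fingers at about (480,365) in the crop. I close on it.

Emit:
arm_command --motion '[[[0,0,0],[0,0,0],-1],[[0,0,0],[0,0,0],-1],[[0,0,0],[0,0,0],-1],[[0,0,0],[0,0,0],-1],[[0,0,0],[0,0,0],-1],[[0,0,0],[0,0,0],-1]]' --squeeze 30

```text
clock: 3.75
ee_pos: [0.3919, 0.2088, 0.1019]
ee_rot: [[-0.092, -0.996, 0.0], [-0.996, 0.092, 0.001], [-0.001, -0.0, -1.0]]
ft_force: [-6.2, 1.6, 4.0]
opening: 0.103
grasp_force: 29.3
```

Emit:
arm_command --motion '[[[0,-3.4,-7.7],[0,0,0],-1],[[0,-3.4,-7.7],[0,0,0],-1],[[0,-3.5,-6],[0,0,0],-1],[[0,-3.5,-6],[0,0,0],-1],[[0,0,0],[0,0,0],-1]]'

```text
clock: 4.25
ee_pos: [0.405, 0.2076, 0.1296]
ee_rot: [[-0.093, -0.996, -0.001], [-0.996, 0.093, 0.001], [-0.001, 0.001, -1.0]]
ft_force: [-12.2, 3.8, 9.0]
opening: 0.096
grasp_force: 30.3
```

Emit:
arm_command --motion '[[[0,-4,-5.8],[0,0,0],-1],[[0,-4,-5.8],[0,0,0],-1],[[0,-4.6,-5.3],[0,0,0],-1],[[0,-4.6,-5.3],[0,0,0],-1],[[0,-5.1,-4.8],[0,0,0],-1],[[0,-5.1,-4.8],[0,0,0],-1],[[0,-5.5,-4.2],[0,0,0],-1],[[0,-5.5,-4.2],[0,0,0],-1],[[0,0,0],[0,0,0],-1]]'

```text
clock: 5.15
ee_pos: [0.4436, 0.2042, 0.1709]
ee_rot: [[-0.092, -0.996, -0.0], [-0.996, 0.092, 0.002], [-0.002, 0.0, -1.0]]
ft_force: [-13.3, 3.2, 18.7]
opening: 0.099
grasp_force: 30.8
```

Emit:
arm_command --motion '[[[0,-5.5,-5.5],[0,0,0],-1],[[0,-6,-4.5],[0,0,0],-1],[[0,-6.3,-3.5],[0,0,0],-1],[[0,-6.3,-3],[0,0,0],-1],[[0,-6.5,-2.5],[0,0,0],-1],[[0,-6.5,-2.4],[0,0,0],-1],[[0,-6.8,-1.8],[0,0,0],-1],[[0,-6.8,-1.7],[0,0,0],-1],[[0,0,0],[0,0,0],-1]]'

```text
clock: 6.05
ee_pos: [0.4962, 0.1996, 0.1953]
ee_rot: [[-0.092, -0.996, 0.002], [-0.996, 0.092, 0.001], [-0.002, -0.002, -1.0]]
ft_force: [-1.3, 3.8, 4.1]
opening: 0.102
grasp_force: 29.7
```

Emit:
arm_command --motion '[[[0,-6,-1.2],[0,0,0],-1],[[0,-6,-0.6],[0,0,0],-1],[[0,-5,-0.2],[0,0,0],-1],[[0,-4,0],[0,0,0],-1],[[0,0,0],[0,0,0],-1]]'

```text
clock: 6.55
ee_pos: [0.517, 0.1977, 0.1971]
ee_rot: [[-0.092, -0.996, 0.002], [-0.996, 0.092, 0.001], [-0.002, -0.002, -1.0]]
ft_force: [0.2, 4.1, 3.3]
opening: 0.1
grasp_force: 30.8
```

Emit:
arm_command --motion '[[[0,-3,0],[0,0,0],-1],[[0,-3,0],[0,0,0],-1],[[0,-2,0],[0,0,0],-1],[[0,0,0],[0,0,0],-1]]'

```text
clock: 6.95
ee_pos: [0.5231, 0.1971, 0.1969]
ee_rot: [[-0.092, -0.996, -0.0], [-0.996, 0.092, 0.002], [-0.002, 0.0, -1.0]]
ft_force: [-9.1, 7.1, 10.5]
opening: 0.099
grasp_force: 31.5
```

```bash
python3 - <<'E'
from workcell import grab_frame
import cv2
d=grab_frame("scene");cv2.imwrite("pics/g2.png",cv2.resize(d["frame"][130:340,80:330,::-1],None,fx=2.5,fy=2.5))
E
```

```text
(no output)
```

View pics/g2.png

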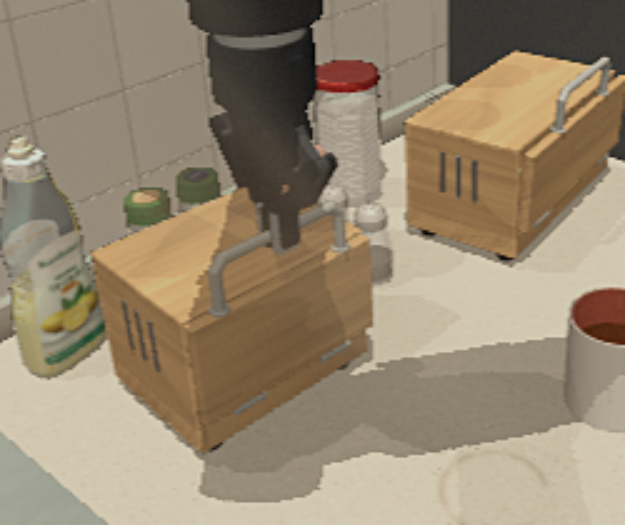

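The narrow flap is flush and shut, with its bar held at about (275,235) in the crop. I release it, lift, and go over to the wide box.

Emit:
arm_command --motion '[[[0,0,0],[0,0,0],-0.2],[[0,0,0],[0,0,0],-0.2],[[0,0,0],[0,0,0],-0.2],[[0,0,0],[0,0,0],-0.2],[[0,0,-10],[0,0,0],-0.2],[[0,0,-10],[0,0,0],-0.2],[[0,0,-20],[0,0,0],-0.2],[[0,0,-20],[0,0,0],-0.2],[[0,0,0],[0,0,0],-0.2]]'

```text
clock: 7.9
ee_pos: [0.525, 0.1969, 0.2599]
ee_rot: [[-0.092, -0.996, 0.005], [-0.996, 0.092, 0.003], [-0.003, -0.005, -1.0]]
ft_force: [-0.5, 1.3, 0.6]
opening: 0.402
grasp_force: 0.0
```

Emit:
arm_command --motion '[[[43.3,-2,0],[0,0,0],-0.2],[[43.3,-2,0],[0,0,0],-0.2],[[43.3,-2,0],[0,0,0],-0.2],[[43.3,-2,0],[0,0,0],-0.2],[[43.3,-2,0],[0,0,0],-0.2],[[43.3,-2,0],[0,0,0],-0.2],[[43.3,-2,0],[0,0,0],-0.2],[[43.3,-2,0],[0,0,0],-0.2],[[43.3,-2,0],[0,0,0],-0.2],[[43.3,-2,0],[0,0,0],-0.2]]'

```text
clock: 8.9
ee_pos: [0.5028, -0.2386, 0.2564]
ee_rot: [[-0.093, -0.996, 0.001], [-0.996, 0.093, -0.0], [0.0, -0.001, -1.0]]
ft_force: [1.3, -0.2, -0.2]
opening: 0.404
grasp_force: 0.0
```

Emit:
arm_command --motion '[[[0,0,0],[0,0,-6.1],-0.2],[[0,0,0],[0,0,-6.1],-0.2],[[0,0,0],[0,0,0],-0.2]]'

```text
clock: 9.2
ee_pos: [0.5029, -0.2374, 0.256]
ee_rot: [[0.12, -0.993, 0.0], [-0.993, -0.12, -0.0], [0.0, -0.0, -1.0]]
ft_force: [0.0, -0.8, 0.3]
opening: 0.405
grasp_force: 0.0
```

```bash
python3 - <<'E'
from workcell import grab_frame,robot
from h import *
D={"scene":grab_frame("scene"),"top":grab_frame("top")}
for n in BOX: bar(D,n)
s=robot.observe();print(s["clock"],s["ee_pos"])
E
```

```text
narrow scene 213 out/along/z med [0.012 0.003 0.188] std [0.002 0.029 0.002] ctr [0.5219 0.1986 0.1861] theta 3.7
narrow top 139 out/along/z med [ 0.007 -0.001  0.189] std [0.003 0.029 0.002] ctr [0.5249 0.1973 0.1856] theta 2.4
wide scene 66 out/along/z med [0.02  0.001 0.188] std [0.002 0.03  0.003] ctr [ 0.5013 -0.237   0.1868] theta 7.3
wide top 85 out/along/z med [0.015 0.023 0.189] std [0.003 0.026 0.003] ctr [ 0.5026 -0.2124  0.185 ] theta 5.7
9.3 [ 0.50316487 -0.23671657  0.25604328]
```

The narrow box is confirmed shut. Its bar is about 10 mm ahead of the box front, which matches upright. Now I descend on the wide bar and grip it.

Emit:
arm_command --motion '[[[0,0,15],[0,0,0],-0.2],[[0,0,15],[0,0,0],-0.2],[[0,0,12],[0,0,0],-0.2],[[0,0,10],[0,0,0],-0.2],[[0,0,10],[0,0,0],-0.2],[[0,0,0],[0,0,0],-0.2]]'

```text
clock: 9.9
ee_pos: [0.5025, -0.2365, 0.1924]
ee_rot: [[0.119, -0.993, -0.002], [-0.993, -0.119, 0.0], [-0.001, 0.002, -1.0]]
ft_force: [-0.2, -0.1, 0.1]
opening: 0.401
grasp_force: 0.0
```

Emit:
arm_command --motion '[[[0,0,0],[0,0,0],-1],[[0,0,0],[0,0,0],-1],[[0,0,0],[0,0,0],-1],[[0,0,0],[0,0,0],-1],[[0,0,0],[0,0,0],-1],[[0,0,0],[0,0,0],-1]]' --squeeze 30

```text
clock: 10.5
ee_pos: [0.5035, -0.2369, 0.1944]
ee_rot: [[0.12, -0.993, 0.001], [-0.993, -0.12, -0.0], [0.0, -0.001, -1.0]]
ft_force: [-0.7, -0.0, 4.5]
opening: 0.103
grasp_force: 29.5
```

Emit:
arm_command --motion '[[[0,5.5,0.6],[0,0,0],-1],[[0,5.5,0.7],[0,0,0],-1],[[0,5.6,1],[0,0,0],-1],[[0,6.8,1.6],[0,0,0],-1],[[0,6.8,1.9],[0,0,0],-1],[[0,0,0],[0,0,0],-1]]'

```text
clock: 11.1
ee_pos: [0.4718, -0.2407, 0.1878]
ee_rot: [[0.119, -0.993, -0.001], [-0.993, -0.119, -0.0], [0.0, 0.001, -1.0]]
ft_force: [-0.4, -1.9, 3.1]
opening: 0.1
grasp_force: 30.6
```

Emit:
arm_command --motion '[[[0,6.6,2.2],[0,0,0],-1],[[0,6.5,2.6],[0,0,0],-1],[[0,6.4,2.9],[0,0,0],-1],[[0,6.2,3.2],[0,0,0],-1],[[0,6.1,3.5],[0,0,0],-1],[[0,5.9,3.8],[0,0,0],-1],[[0,5.7,4.1],[0,0,0],-1],[[0,5.4,4.4],[0,0,0],-1],[[0,0,0],[0,0,0],-1]]'

```text
clock: 12.0
ee_pos: [0.4234, -0.2464, 0.1602]
ee_rot: [[0.119, -0.993, -0.002], [-0.993, -0.119, 0.0], [-0.0, 0.002, -1.0]]
ft_force: [2.7, -5.3, -4.4]
opening: 0.101
grasp_force: 30.9
```

Emit:
arm_command --motion '[[[0,5.2,4.6],[0,0,0],-1],[[0,5,4.9],[0,0,0],-1],[[0,4.8,5.1],[0,0,0],-1],[[0,4.5,5.4],[0,0,0],-1],[[0,4.2,5.6],[0,0,0],-1],[[0,3.9,5.8],[0,0,0],-1],[[0,0,0],[0,0,0],-1]]'

```text
clock: 12.7
ee_pos: [0.3963, -0.2496, 0.1288]
ee_rot: [[0.119, -0.993, -0.001], [-0.993, -0.119, 0.0], [-0.0, 0.001, -1.0]]
ft_force: [3.2, -4.8, -5.0]
opening: 0.106
grasp_force: 31.8
```

Emit:
arm_command --motion '[[[0,3.6,6],[0,0,0],-1],[[0,3.4,6.1],[0,0,0],-1],[[0,3,6.3],[0,0,0],-1],[[0,2.7,6.5],[0,0,0],-1],[[0,2.3,6.6],[0,0,0],-1],[[0,1.5,5],[0,0,0],-1],[[0,0,0],[0,0,0],-1]]'

```text
clock: 13.4
ee_pos: [0.3794, -0.2516, 0.0921]
ee_rot: [[0.119, -0.993, -0.003], [-0.993, -0.119, 0.0], [-0.001, 0.003, -1.0]]
ft_force: [-2.6, -6.9, -1.4]
opening: 0.102
grasp_force: 32.9
```

Emit:
arm_command --motion '[[[0,0.5,3],[0,0,0],-1],[[0,0,0],[0,0,0],-1],[[0,0,0],[0,0,0],-0.2],[[0,0,0],[0,0,0],-0.2],[[0,0,0],[0,0,0],-0.2],[[0,0,0],[0,0,0],-0.2]]'

```text
clock: 14.0
ee_pos: [0.3805, -0.2514, 0.0903]
ee_rot: [[0.12, -0.993, -0.0], [-0.993, -0.12, 0.0], [-0.0, 0.0, -1.0]]
ft_force: [0.5, 0.4, -0.2]
opening: 0.399
grasp_force: 0.0
```

Emit:
arm_command --motion '[[[0,0,-10],[0,0,0],-0.2],[[0,0,-10],[0,0,0],-0.2],[[0,0,-20],[0,0,0],-0.2],[[0,0,-30],[0,0,0],-0.2],[[0,0,-40],[0,0,0],-0.2],[[0,0,-40],[0,0,0],-0.2],[[0,0,0],[0,0,0],-0.2],[[0,0,0],[0,0,0],-0.2]]'

```text
clock: 14.8
ee_pos: [0.3808, -0.2516, 0.2423]
ee_rot: [[0.12, -0.993, 0.004], [-0.993, -0.12, -0.0], [0.001, -0.004, -1.0]]
ft_force: [-0.5, 0.9, -1.2]
opening: 0.398
grasp_force: 0.0
```

```bash
python3 - <<'E'
from workcell import grab_frame,robot
from h import *
D={"scene":grab_frame("scene"),"top":grab_frame("top")}
for n in BOX: bar(D,n)
cv2.imwrite("pics/g3.png",D["scene"]["frame"][...,::-1])
s=robot.observe();print(s["clock"],s["ee_pos"],s["ft_force"])
E
```

```text
narrow scene 216 out/along/z med [0.012 0.003 0.188] std [0.002 0.029 0.002] ctr [0.5221 0.1979 0.1859] theta 3.7
narrow top 138 out/along/z med [ 0.007 -0.     0.19 ] std [0.003 0.029 0.003] ctr [0.5246 0.1976 0.1861] theta 2.4
wide scene 76 out/along/z med [0.145 0.001 0.089] std [0.003 0.03  0.002] ctr [ 0.3774 -0.2528  0.0875] theta 73.5
wide top 76 out/along/z med [0.14  0.023 0.09 ] std [0.003 0.015 0.003] ctr [ 0.3775 -0.2273  0.0858] theta 73.7
14.9 [ 0.37986769 -0.25133675  0.24027357] [ 0.87269951 -0.25233611 -0.31482036]
```

View pics/g3.png

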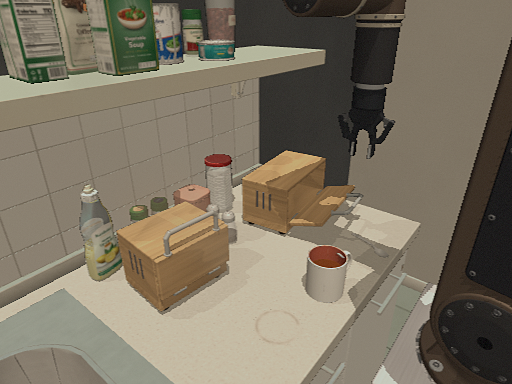

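The wide flap is down (bar at about (350,203), about 73°) and the narrow flap is shut (bar at about (190,232)). The gripper is clear of both.

```bash
python3 -c "
from workcell import robot
print(robot.sign_off())"
```

```text
the job is handed in; nothing more can be done
None
```

I pulled the wide box's flap down to about 73° (its stop is at 75°) and pushed the narrow box's flap shut. The arm ended clear of both boxes, and I handed the job in at about 15 s of the 42 s allowed; the hand-in returned no verdict.

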